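Snap the grease coupler onto a tilted nipple and hold it home

TASK

Pick up the blue-and-steel grease coupler from the foam pad, turn it so that its brass side inlet points to the side of the nipple where the red stripe runs down the bearing housing, and press its open end squarely along the tilted grease nipple until it snaps over the catches and sits fully home on the steel shoulder. Finish while still gripping the coupler and holding it home against the valve spring; do not let go. Leave the other things on the table where they are.

Things in the scene. Friction and masses are not known exactly. Their poses are not given: they have to be found in the camera images.
- coupler: loose grease coupler, 0.2-0.33 kg, standing mouth down on the foam pad. Origin: centre of its open mouth (underside). z: its axis, mouth to top; the side inlet points along its -x. Round steel skirt 38 mm wide, z 0 to 44 mm; square blue grip 30 x 30 mm, z 44 to 90 mm; top at 92 mm. The 30 mm funnel mouth narrows to a 22 mm lip at z 6 to 9 mm, a groove behind it; socket ceiling at z 30 mm
- coupler_grip (a point): point on the coupler's axis 68 mm above its mouth, at the middle height of the square blue 30 mm grip; axes as the coupler's. Holding here with the fingers closing across two opposite faces keeps the fingers above the skirt and inlet
- coupler_inlet (a point): end of the brass side inlet (10 to 15 mm thick), 42 mm from the coupler's axis along its own -x, 36 mm above its mouth
- bearing_block: green bearing housing with a short steel shaft across it (shaft 110 mm long, along its y), fixed to the table, footprint 120 x 52 mm, housing top 86 mm high. Origin: centre of its underside. The nipple leaves it leaning 20 degrees from vertical toward its own -x side, where a red stripe runs down the housing
- nipple: grease nipple fixed to the housing, leaning 20 degrees. Origin: centre of the steel shoulder (41 mm wide), 93 mm above the table, where the coupler's mouth sits when home. z: nipple axis, out and up; -x: downhill, red-stripe side. Brass post 18 mm wide, 24 mm tall, two catches at +y and -y. A coupler that is home and turned right has this same frame
- valve (a joint): spring valve pin in the middle of the nipple (9 mm wide), m: 0 = out (tip 42 mm above the shoulder), grows as it is pressed in along the axis. The coupler's ceiling meets it 12 mm before home; 0.012 at home. It pushes back with 4 N at first, 11 N at home; unheld after the snap, the coupler is pushed back a few mm off the shoulder
- catch_a (a joint): travel in m of the +y spring catch (ball end 14 mm from the axis, 17.5 mm above the shoulder) toward the axis: 0 = out, up to 0.0055. The coupler's lip squeezes both in from about 16 mm before home, needing a push of about 5 to 12 N; past about 10 mm they snap out behind the lip and draw the coupler on to about 5 mm before home
- catch_b (a joint): as catch_a, on the -y side of the nipple
- foam_pad: white-grey foam pad under the coupler, fixed, 100 x 140 x 12 mm; origin at the centre of its underside
- pump_dispenser: blue dispenser bottle with a white plunger top, 72 mm wide, 131 mm tall, at the back of the table; bystander; origin at the centre of its underside
- multimeter: dark teal multimeter, 150 x 78 x 43 mm, at the back right; bystander; origin at the centre of its underside
- needle_bottle: small white bottle with a red cap and needle, 45 mm wide, 134 mm tall, at the back left; bystander; origin at the centre of its underside

How it is judged:
On the way, in this order (a step that is already met when the one before it is completed fails the run):
1. the coupler is lifted clear of the pad, held by the fingers (height (world z) of coupler above 0.04 m and contact force between the fingers and coupler above 1 N), for 0.1 s.
2. the coupler, on the nipple but not yet home, has its lip squeezing a catch in (value of joint any of catch_a, catch_b above 0.0012 m and z of coupler in the frame of nipple between 0.004 and 0.018 m).
At the end, for the whole second after the job is handed in: The coupler, still gripped by the fingers and at rest, is held home on the nipple: mouth within 2.5 mm of the shoulder and 3.5 mm of the axis, axes within 7 degrees, catches sprung out behind its lip, valve pressed in by at least 9.5 mm, and the inlet within about 35 degrees of the red-stripe side (z of coupler in the frame of nipple below 0.0025 m and x of coupler in the frame of nipple between -0.0035 and 0.0035 m and y of coupler in the frame of nipple between -0.0035 and 0.0035 m and angle between the z axis of coupler and the z axis of nipple, either way round below 0.12 rad and x of coupler_inlet in the frame of nipple below -0.034 m and value of joint valve above 0.0095 m and value of joint each of catch_a, catch_b below 0.0015 m and contact force between the fingers and coupler above 2 N and linear speed of coupler below 0.02 m/s); the arm keeps its last pose, push and grip.
It fails at once if the dispenser bottle, the multimeter or the needle bottle is pushed more than 30 mm (distance of any of pump_dispenser, multimeter, needle_bottle from where it was at the start of the episode above 0.03 m).
It also fails if it takes over 35 s, if anything falls off the work surface, if the arm or the gripper's body presses on something with over 40 N, if the wrist force passes 120 N, or if a joint passes its speed limit or range.

ROBOT

A 6-joint arm with a two-finger parallel gripper is mounted at the origin on a cart in front of the work surface, level with it; the furniture and walls round the work are solid. World frame = base frame: x ahead of the robot, y to its left, z up, the work surface at z = 0. Lengths are in m, angles in rad, forces in N, time in s.
With the tool pointing down it reaches from about 0.4 to 0.825 m from the base axis. Payload 7 kg.
Tool frame: the origin (TCP) lies at the centre of the arm's flange, where the gripper is bolted on; the fingertips stand 178 mm ahead of it and the grasp point (between the pads) lies 159 mm ahead of it (bot.tips_ahead is the distance from the TCP to the fingertips, in m); x points along the fingers, z is the direction in which the jaws open and shut, and the axes are right-handed (so a half turn about x gives the same grasp; the last joint's range is limited). The gripper opens to 88 mm and grips with 3 to 60 N. Pads are 19 mm wide; open, the fingers measure 130 mm over their backs; the gripper's body (78 mm by 193 mm) begins 47 mm behind the grasp point.
Start: joints at [-0.92, 0.359, 0.012, 0, -1.224, -0.288], TCP at [0.24, -0.631, 0.405] pointing down, gripper open.
Joint ranges: [-3.07, 3.07], [-1.43, 2.12], [-1.02, 1.25], [-3.03, 1.67], [-3.05, -0], [-3.03, 3.03]. Speed limits (rad/s): [2.39, 2.39, 3.01, 3.14, 3.14, 3.14].

INTERFACE

Orientations are given as a unit quaternion [w, x, y, z].
In Python, from rig import bot gives the robot as it stands.
- The arm moves only by the tool move_arm, never from a script. Its argument "moves" is a list of rows, each a list of 6 numbers: the shift along the tool's x, y, z in units of 0.06 m (1.0 is 0.06 m), then the turn, a rotation vector about the tool's x, y, z in units of 10 degrees (1.0 is 10 degrees). A call has exactly 5 rows; each row shifts and turns the pose as measured when the row begins, along the tool's axes as they then stand; what a row does not reach is not made up. A row lasts 1/8 s, in which the tool goes at most 62.5 mm and 10.7 degrees, less where a joint would pass 70% of its speed; a pose out of reach is approached as far as the arm can. A call with a number of a shift or a turn outside -1 to 1 is refused whole. A call with a gripper value outside its range is refused whole. "jaw" is the opening, from -1 (shut) to 1 (fully open), set as the call begins (left out, the last holds). The fingers move at their own pace and stop on an object; "force" is the grip in N (left out, the last holds). Time passes only in rows, so rows that do not move let the fingers close, or fill a call up. It gives the time, the measured TCP pose, the force and the opening at its end, in the units of the state.
- bot.state(): the state, without advancing time (a new reading comes with each control period).
- bot.get_image(name): name is "scene" or "top"; returns a dict with "img" (420x560x3 uint8, red, green, blue), "K" (3x3 intrinsics, pixels), "k1" (the pictures are not rectified: a ray, as slopes to the right and down, at radius r is drawn at 1 + k1 r^2 times it, then the intrinsics apply), "rvec" (rotation vector, rad) and "tvec" (3), from world to camera coordinates, as OpenCV has them. Camera axes: x right, y down, z forward; pixel columns grow to the right and rows downward; lengths in m; the calibration is good to about 2 mm. A picture is of the moment at which its call begins. There is no depth.
- bot.job_done(): hands the job in, once; it reports no verdict.
Trained networks look in the newest picture that a camera, given by its name, has taken for a name from the list of things; names that differ only in an ending like _2 or _b are one class to them, and where a whole thing is asked for, a point or a joint stands for the part that bears it (a point fixed in the world has none). Each returns a list of dicts, best first, with "p" (0 to 1); they miss things now and then, are a little off and sometimes report something else, mostly with a low value. They report only what shows in the picture. A call takes as long as a camera call.
- bot.spot_in(camera, label): "centre" ([column, row] in pixels, amid what is visible of it).
- bot.outline_of(camera, label): "pixels" (420x560 bool, what is visible of it) and "centre" ([column, row] in pixels, amid what is visible of it).
The state is a dict: "time": time; "qpos": joint angles; "qvel": joint speeds; "joint_efforts": joint torques, N m; "ee_pos": TCP position; "eef_rot": TCP orientation; "contact_force": force on the tool from outside, world axes, zero at the start; "ft_torque": the same for the moment, N m; "gripper_width": finger opening in m.
Only numpy, scipy, OpenCV 4.12 (cv2) and the standard library are available. Lean on these libraries where they do the work, as an engineer would, in place of code of your own. Each camera call takes 0.05 s, during which the arm holds its last target. There are 200 camera calls.

## Working session

There is one attempt and no reset: what is moved stays moved. The work goes in short steps, Python scripts to look and compute and a tool call to move; the robot and the scene stay as the last step left them, time stands still between calls to the robot, and variables do not carry over. Pictures are saved under pics/ and viewed, on a budget of 10 in all, crops included, one or two more only if the job needs it, and the job is handed in when it is done.

Besides the shell and the picture viewer there is one more tool, called after "Request:" by a JSON object that holds its "name" and its "arguments". move_arm: Moves the arm, as the interface text tells. Shifts and turns lie within -1 to 1; 1 stands for 0.06 m of shift or 10 degrees of turn. Its arguments: {"type":"object","properties":{"moves":{"type":"array","items":{"type":"array","items":{"type":"number"}}},"jaw":{"type":"number"},"force":{"type":"number"}},"required":["moves"]}

```bash
mkdir -p pics; ls; python3 - <<'E'
from rig import bot
import cv2, numpy as np
print(bot.state())
for c in ("scene","top"):
    d=bot.get_image(c); cv2.imwrite(f"pics/{c}0.png",cv2.cvtColor(d["img"],cv2.COLOR_RGB2BGR))
    print(c,d["K"],d["k1"],d["rvec"],d["tvec"])
    for l in ("coupler","coupler_inlet","bearing_block","nipple","foam_pad"):
        print(l,[(np.round(o["centre"],1),round(o["p"],2)) for o in bot.spot_in(c,l)][:3])
E
```

```text
pics
{'time': 0.0, 'qpos': array([-9.19914782e-01,  3.59378887e-01,  1.10449685e-02, -3.27140606e-04,
       -1.22413179e+00, -2.88110225e-01]), 'qvel': array([-7.46959464e-04, -2.02129989e-03, -3.38121431e-04, -2.29106292e-03,
       -3.75437943e-04, -5.95976619e-05]), 'joint_efforts': array([ 3.57929571e-05, -5.82723141e+01,  2.93050486e+01,  6.99697629e+00,
        6.91996000e-03, -1.69544633e-04]), 'ee_pos': array([ 0.23946026, -0.6308775 ,  0.40372573]), 'eef_rot': array([ 0.40192001, -0.58144387,  0.40134654,  0.58249832]), 'contact_force': array([-0.37428304,  0.26887481, -0.09756287]), 'ft_torque': array([ 0.0182123 ,  0.05277405, -0.0006329 ]), 'gripper_width': 0.08773563290425947}
scene [[399.35969418   0.         283.13524181]
 [  0.         399.35969418 211.23622862]
 [  0.           0.           1.        ]] -0.057237413611374896 [ 0.58896532 -2.4815586   1.3835954 ] [0.47495976 0.23452673 0.77020477]
coupler [(array([331. , 210.3]), 0.95)]
coupler_inlet [(array([336.9, 207.1]), 0.94)]
bearing_block [(array([255.5, 289.2]), 0.84)]
nipple [(array([262.9, 266.3]), 0.55), (array([332.4, 207.2]), 0.18)]
foam_pad [(array([326.5, 224.9]), 0.83)]
top [[438.29666271   0.         283.09184896]
 [  0.         438.29666271 209.64100477]
 [  0.           0.           1.        ]] -0.021896691436470696 [ 2.1194922  -2.11943481  0.15855899] [-0.01823845  0.54764558  1.02305264]
coupler [(array([358.5, 235.1]), 0.66)]
coupler_inlet [(array([360.6, 236.8]), 0.52)]
bearing_block [(array([211.9, 219.2]), 0.59)]
nipple [(array([206.4, 220.7]), 0.67)]
foam_pad [(array([352., 236.]), 0.66), (array([361.7, 236.3]), 0.33)]
```

View pics/scene0.png

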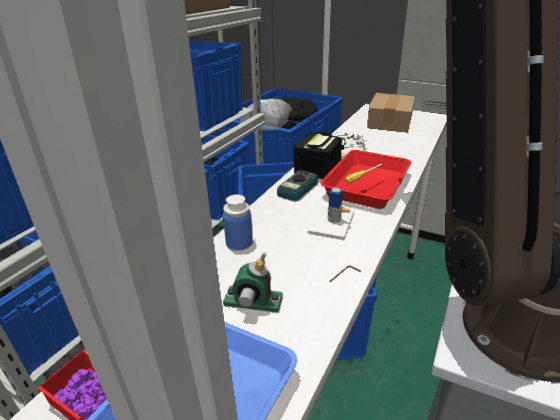

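View pics/top0.png

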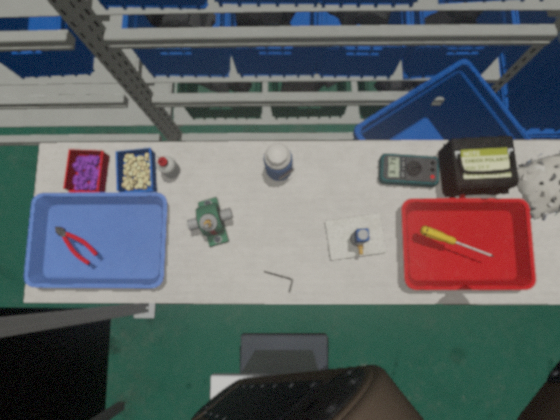

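```bash
cat > h.py <<'E'
from rig import bot
import cv2, numpy as np
from scipy.spatial.transform import Rotation as R
from scipy.optimize import least_squares
def proj(d,P):
    P=np.atleast_2d(P); c=R.from_rotvec(d["rvec"]).apply(P)+d["tvec"]
    s=c[:,:2]/c[:,2:]; s=s*(1+d["k1"]*(s**2).sum(1,keepdims=True))
    return s*[d["K"][0,0],d["K"][1,1]]+[d["K"][0,2],d["K"][1,2]]
def tri(obs): # [(d,px),...]
    return least_squares(lambda p:np.concatenate([proj(d,p)[0]-u for d,u in obs]),[.6,0,.05]).x
def onz(d,u,z):
    return least_squares(lambda p:proj(d,[p[0],p[1],z])[0]-u,[.6,0]).x
def crop(d,c,r,s):
    x,y=int(c[0]-r),int(c[1]-r)
    return cv2.resize(cv2.cvtColor(d["img"],cv2.COLOR_RGB2BGR)[y:y+2*r,x:x+2*r],(s,s),interpolation=cv2.INTER_CUBIC)
def tool(s=None):
    s=s or bot.state(); q=s["eef_rot"]; return s["ee_pos"],R.from_quat([q[1],q[2],q[3],q[0]])
E
python3 - <<'E'
from h import *
S=bot.get_image("scene");T=bot.get_image("top")
a=np.vstack([np.hstack([crop(S,(335,208),25,300),crop(S,(255,282),35,300)]),np.hstack([crop(T,(359,238),25,300),crop(T,(211,220),35,300)])])
cv2.imwrite("pics/c.png",a)
for l in ("coupler","bearing_block","nipple","coupler_inlet","foam_pad"):
    o=[bot.outline_of(c,l) for c in("scene","top")]
    if all(o):
        print(l,[(np.round(x[0]["centre"],1),x[0]["p"],x[0]["pixels"].sum(),cv2.minAreaRect(np.argwhere(x[0]["pixels"])[:,::-1].astype(np.float32))) for x in o], tri([(S,o[0][0]["centre"]),(T,o[1][0]["centre"])]))
print(bot.state()["time"])
E
```

```text
coupler [(array([331.5, 209.8]), 0.56, np.int64(474), ((338.5, 205.5), (33.0, 21.0), 90.0)), (array([359. , 237.1]), 0.72, np.int64(346), ((359.0780334472656, 238.49752807617188), (18.438560485839844, 26.540353775024414), 24.775142669677734))] [ 0.48373845 -0.20189209  0.03788496]
nipple [(array([262.3, 264.2]), 0.74, np.int64(292), ((260.5400085449219, 265.7200012207031), (18.60000228881836, 22.400001525878906), 53.130104064941406)), (array([204.7, 221.4]), 0.81, np.int64(223), ((208.0, 222.0), (16.0, 16.0), 90.0))] [0.50354347 0.15846576 0.10506782]
coupler_inlet [(array([336.9, 204.6]), 0.91, np.int64(493), ((338.0, 205.0), (34.0, 20.0), 90.0)), (array([361.8, 235.5]), 0.55, np.int64(269), ((359.7098388671875, 237.49742126464844), (16.84368896484375, 23.753915786743164), 30.256441116333008))] [ 0.47979464 -0.20802594  0.05348287]
foam_pad [(array([325.9, 225.3]), 0.58, np.int64(949), ((330.7200012207031, 222.0399932861328), (42.574737548828125, 31.66272735595703), 10.30484676361084)), (array([348.8, 236.8]), 0.76, np.int64(1964), ((354.71917724609375, 236.2449188232422), (41.709495544433594, 56.718589782714844), 80.90972137451172))] [ 0.48973061 -0.18213906 -0.00314676]
1.2
```

View pics/c.png

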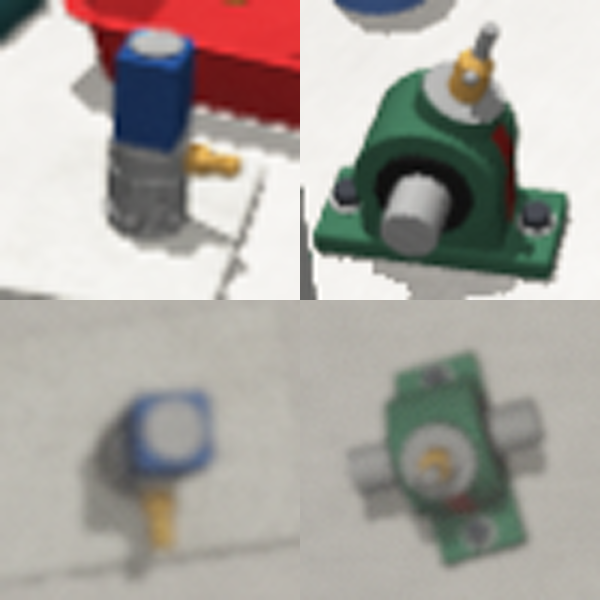

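```bash
python3 - <<'E'
from h import *
S=bot.get_image("scene");T=bot.get_image("top")
f=lambda x0,y0,s:(lambda x,y:np.array([x0+(x+.5)/s-.5,y0+(y+.5)/s-.5]))
sc,sb,tc,tb=f(310,183,6),lambda x,y:f(220,247,30/7)(x-300,y),lambda x,y:f(334,213,6)(x,y-300),lambda x,y:f(176,185,30/7)(x-300,y-300)
def pose(p,L): 
    return R.from_euler('z',p[2]).apply(L)+[p[0],p[1],0]
# coupler
obs=[(S,sc(158,42),[0,0,.104]),(T,tc(173,430),[0,0,.104]),(S,sc(237,165),[-.042,0,.048]),(T,tc(163,545),[-.042,0,.048])]
r=lambda p:np.concatenate([proj(d,pose(p,l))[0]-u for d,u,l in obs])
s=least_squares(r,[.48,-.2,0]);print("coupler",s.x,np.degrees(s.x[2]),s.fun.round(1).reshape(-1,2))
print(tri([(o[0],o[1]) for o in obs[:2]]),tri([(o[0],o[1]) for o in obs[2:]]))
# bearing
h=.012
ob=[(T,tb(473,352),[.06,-.026,h]),(T,tb(395,375),[.06,.026,h]),(T,tb(525,545),[-.06,-.026,h]),(T,tb(447,563),[-.06,.026,0]),
 (S,sb(316,252),[.06,.026,0]),(S,sb(553,280),[-.06,.026,0]),(S,sb(567,196),[-.06,-.026,h])]
on=[(S,sb(488,32),.042),(S,sb(464,95),0),(T,tb(437,460),0)]
a=np.radians(20)
def r(p):
    o=np.array([p[3],0,.093]);ax=np.array([-np.sin(a),0,np.cos(a)])
    return np.concatenate([proj(d,pose(p,l))[0]-u for d,u,l in ob]+[proj(d,pose(p,o+z*ax))[0]-u for d,u,z in on])
s=least_squares(r,[.5,.15,.25,0]);print("bearing",s.x,np.degrees(s.x[2]),s.fun.round(1).reshape(-1,2))
print("nipple",pose(s.x,[s.x[3],0,.093]),tri([(o[0],o[1]) for o in on[1:]]))
E
```

```text
coupler [ 0.48044909 -0.20078753  0.08720845] 4.996676409318909 [[-0.9 -0.4]
 [ 0.  -0. ]
 [-0.1  0. ]
 [ 0.1  1. ]]
[ 0.47948276 -0.201144    0.10293846] [ 0.43980382 -0.20447199  0.04802443]
bearing [ 0.52337059  0.16166151  0.27901027 -0.0144675 ] 15.986111028932392 [[ 0.3 -0.2]
 [-1.2 -0. ]
 [-0.  -0.1]
 [-1.   1.8]
 [-0.8 -0.4]
 [-0.7  0.7]
 [ 0.8 -1.1]
 [ 0.3 -1.6]
 [-0.3 -1.5]
 [-0.3  0.6]]
nipple [0.50946257 0.1576771  0.093     ] [0.51019791 0.15738462 0.08886291]
```

```bash
cat >> h.py <<'E'
C=np.array([.4797,-.2010]);CY=np.radians(5)
N=np.array([.5098,.1576,.093]);NY=np.radians(16);LEAN=np.radians(20)
RN=R.from_euler('z',NY)*R.from_euler('y',-LEAN)   # nipple frame
def plan(pos,Rt,step=.055,n=5,ang=9.0):
    """Rt: coupler-like frame wanted (z up along axis); picks the tool turn nearest the present one"""
    p,Rc=tool(); Mt=Rt.as_matrix()
    best=None
    for sgn in (1,-1):
        x=-Mt[:,2];z=sgn*Mt[:,1];y=np.cross(z,x)
        c=R.from_matrix(np.c_[x,y,z]); m=(Rc.inv()*c).magnitude()
        if best is None or m<best[0]: best=(m,c)
    m,c=best; d=np.array(pos)-p; L=np.linalg.norm(d)
    k=max(int(np.ceil(max(L/step,np.degrees(m)/ang))),1)
    w=(Rc.inv()*c).as_rotvec()/k
    print("dist",L.round(4),"ang",np.degrees(m).round(2),"rows",k)
    rows=[]
    for i in range(min(k,10)):
        Ri=Rc*R.from_rotvec(w*i); s=Ri.inv().apply(d/k)/.06
        rows.append(np.r_[s,np.degrees(w)/10].round(3).tolist())
    for r in rows: print(r)
E
python3 - <<'E'
from h import *
print(tool()[1].as_matrix().round(2))
plan([*C,.345],R.from_euler('z',CY))
E
```

```text
[[ 0.   -0.93 -0.35]
 [-0.   -0.35  0.93]
 [-1.    0.   -0.  ]]
dist 0.4962 ang 15.79 rows 10
[0.099, -0.629, 0.528, 0.158, -0.0, 0.0]
[0.099, -0.614, 0.545, 0.158, -0.0, 0.0]
[0.099, -0.599, 0.562, 0.158, -0.0, 0.0]
[0.099, -0.583, 0.578, 0.158, -0.0, 0.0]
[0.099, -0.567, 0.594, 0.158, -0.0, 0.0]
[0.099, -0.55, 0.609, 0.158, -0.0, 0.0]
[0.099, -0.533, 0.624, 0.158, -0.0, 0.0]
[0.099, -0.516, 0.639, 0.158, -0.0, 0.0]
[0.099, -0.498, 0.653, 0.158, -0.0, 0.0]
[0.099, -0.48, 0.666, 0.158, -0.0, 0.0]
```

Request:
{"name": "move_arm", "arguments": {"moves": [[0.1,-0.63,0.53,0.16,0,0],[0.1,-0.61,0.55,0.16,0,0],[0.1,-0.6,0.56,0.16,0,0],[0.1,-0.58,0.58,0.16,0,0],[0.1,-0.57,0.59,0.16,0,0]], "jaw": 1}}

```text
time: 1.92
ee_pos: [0.3618, -0.4132, 0.3734]
eef_rot: [-0.444, 0.551, -0.444, -0.55]
contact_force: [1.0, -0.6, 0.2]
gripper_width: 0.0875
```

Request:
{"name": "move_arm", "arguments": {"moves": [[0.1,-0.55,0.61,0.16,0,0],[0.1,-0.53,0.62,0.16,0,0],[0.1,-0.52,0.64,0.16,0,0],[0.1,-0.5,0.65,0.16,0,0],[0.1,-0.48,0.67,0.16,0,0]]}}

```text
time: 2.55
ee_pos: [0.4884, -0.1925, 0.3441]
eef_rot: [-0.483, 0.519, -0.482, -0.515]
contact_force: [0.5, -0.1, 0.3]
gripper_width: 0.0876
```

```bash
python3 - <<'E'
from h import *
print(bot.state()["qpos"].round(2))
plan([*C,.345],R.from_euler('z',CY))
plan([*C,.239],R.from_euler('z',CY))
E
```

```text
[-0.    0.16 -0.41  0.   -1.   -1.5 ]
dist 0.0122 ang 1.07 rows 1
[-0.016, 0.154, -0.131, -0.102, -0.016, 0.025]
dist 0.1058 ang 1.07 rows 2
[0.875, 0.081, -0.063, -0.051, -0.008, 0.012]
[0.876, 0.079, -0.064, -0.051, -0.008, 0.012]
```

Request:
{"name": "move_arm", "arguments": {"moves": [[0,0.15,-0.13,-0.1,0,0],[0.44,0,0,0,0,0],[0.44,0,0,0,0,0],[0.44,0,0,0,0,0],[0.2,0,0,0,0,0]]}}

```text
time: 3.18
ee_pos: [0.4815, -0.2, 0.2525]
eef_rot: [-0.477, 0.526, -0.475, -0.52]
contact_force: [-0.6, 0.8, 0.8]
gripper_width: 0.0875
```

```bash
python3 - <<'E'
from h import *
plan([*C,.239],R.from_euler('z',CY))
E
```

```text
dist 0.0137 ang 0.67 rows 1
[0.225, 0.033, -0.014, 0.037, -0.023, 0.051]
```

Request:
{"name": "move_arm", "arguments": {"moves": [[0.22,0.03,-0.01,0.04,0,0.05],[0,0,0,0,0,0],[0,0,0,0,0,0],[0,0,0,0,0,0],[0,0,0,0,0,0]]}}

```text
time: 3.8
ee_pos: [0.4803, -0.2017, 0.2405]
eef_rot: [-0.477, 0.523, -0.479, -0.519]
contact_force: [0.1, 0.3, -0.1]
gripper_width: 0.0879
```

Request:
{"name": "move_arm", "arguments": {"moves": [[0,0,0,0,0,0],[0,0,0,0,0,0],[0,0,0,0,0,0],[0,0,0,0,0,0],[0,0,0,0,0,0]], "jaw": -1, "force": 50}}

```text
time: 4.42
ee_pos: [0.4804, -0.2016, 0.241]
eef_rot: [-0.478, 0.523, -0.478, -0.519]
contact_force: [-0.2, -0.3, -0.8]
gripper_width: 0.0435
```

```bash
python3 - <<'E'
from h import *
p,Rc=tool();print(p,Rc.as_matrix().round(3),bot.state()["gripper_width"])
S=bot.get_image("scene");T=bot.get_image("top")
cv2.imwrite("pics/g.png",np.hstack([crop(S,(335,208),30,390),crop(T,(359,238),30,390)]))
E
```

```text
[ 0.48043353 -0.20160372  0.24100273] [[ 0.003 -0.996 -0.086]
 [-0.005 -0.086  0.996]
 [-1.    -0.003 -0.005]] 0.04350379859882153
```

View pics/g.png

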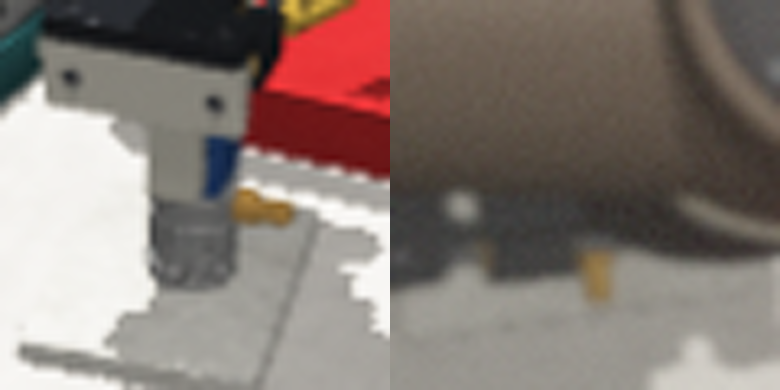

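Request:
{"name": "move_arm", "arguments": {"moves": [[0,0,0,0,0,0],[0,0,0,0,0,0],[0,0,0,0,0,0],[0,0,0,0,0,0],[-0.3,0,0,0,0,0]]}}

```text
time: 5.15
ee_pos: [0.4796, -0.2014, 0.2577]
eef_rot: [-0.477, 0.522, -0.479, -0.52]
contact_force: [-0.1, 0.6, -2.8]
gripper_width: 0.0298
```

```bash
python3 - <<'E'
from h import *
print(bot.state()["gripper_width"],bot.state()["ee_pos"])
E
```

```text
0.029802639973487737 [ 0.47955121 -0.20140303  0.25772802]
```

Request:
{"name": "move_arm", "arguments": {"moves": [[-0.5,0,0,0,0,0],[-0.5,0,0,0,0,0],[-0.5,0,0,0,0,0],[-0.2,0,0,0,0,0],[0,0,0,0,0,0]]}}

```text
time: 5.78
ee_pos: [0.4784, -0.2008, 0.361]
eef_rot: [0.477, -0.521, 0.48, 0.521]
contact_force: [0.1, 0.2, -2.7]
gripper_width: 0.0298
```

```bash
python3 - <<'E'
from h import *
print(bot.state()["ee_pos"],N+RN.apply([0,0,.299]))
plan(N+RN.apply([0,0,.229+.07]),RN)
E
```

```text
[ 0.47843305 -0.20082797  0.36099812] [0.41149751 0.12941222 0.37396809]
dist 0.3372 ang 23.06 rows 7
[-0.032, 0.092, 0.797, -0.157, -0.029, -0.288]
[-0.032, 0.069, 0.799, -0.157, -0.029, -0.288]
[-0.031, 0.045, 0.801, -0.157, -0.029, -0.288]
[-0.029, 0.022, 0.802, -0.157, -0.029, -0.288]
[-0.025, -0.002, 0.802, -0.157, -0.029, -0.288]
[-0.02, -0.025, 0.802, -0.157, -0.029, -0.288]
[-0.014, -0.048, 0.801, -0.157, -0.029, -0.288]
```

Request:
{"name": "move_arm", "arguments": {"moves": [[-0.03,0.09,0.8,-0.16,-0.03,-0.29],[-0.03,0.07,0.8,-0.16,-0.03,-0.29],[-0.03,0.045,0.8,-0.16,-0.03,-0.29],[-0.03,0.02,0.8,-0.16,-0.03,-0.29],[-0.025,0,0.8,-0.16,-0.03,-0.29]]}}

```text
time: 6.4
ee_pos: [0.4284, 0.0384, 0.3622]
eef_rot: [-0.508, 0.6, -0.369, -0.496]
contact_force: [1.0, -0.0, -1.9]
gripper_width: 0.0298
```

```bash
python3 - <<'E'
from h import *
plan(N+RN.apply([0,0,.229+.07]),RN,step=.04)
print(bot.state()["qpos"].round(2))
E
```

```text
dist 0.0934 ang 6.77 rows 3
[-0.054, -0.034, 0.515, -0.109, -0.016, -0.197]
[-0.052, -0.046, 0.514, -0.109, -0.016, -0.197]
[-0.048, -0.057, 0.513, -0.109, -0.016, -0.197]
[ 0.59 -0.11 -0.7   0.12 -0.75 -2.02]
```

Request:
{"name": "move_arm", "arguments": {"moves": [[-0.05,-0.035,0.51,-0.11,-0.02,-0.2],[-0.05,-0.045,0.51,-0.11,-0.02,-0.2],[-0.05,-0.055,0.51,-0.11,-0.02,-0.2],[0,0,0,0,0,0],[0,0,0,0,0,0]]}}

```text
time: 7.02
ee_pos: [0.4069, 0.1324, 0.3668]
eef_rot: [-0.513, 0.631, -0.32, -0.486]
contact_force: [-0.5, 0.3, -1.1]
gripper_width: 0.0299
```

```bash
python3 - <<'E'
from h import *
plan(N+RN.apply([0,0,.229+.07]),RN)
S=bot.get_image("scene");T=bot.get_image("top")
p,Rc=tool(); m=p+Rc.apply([.229,0,0]); i=p+Rc.apply([.193,.042,0])
ax=RN.apply([[0,0,0],[0,0,.042]])+N
for d in(S,T): print(proj(d,np.vstack([m,i,ax])).round(1))
im=crop(S,(262,250),45,600)
cv2.imwrite("pics/p.png",im); cv2.imwrite("pics/pt.png",crop(T,(206,222),35,400))
E
```

```text
dist 0.009 ang 0.65 rows 1
[-0.092, -0.096, -0.069, 0.053, 0.014, -0.035]
[[269.8 246.5]
 [296.5 240.8]
 [257.4 267.2]
 [263.6 252.4]]
[[203.4 231.4]
 [207.6 253.3]
 [207.4 222.4]
 [205.5 225.9]]
```

View pics/p.png

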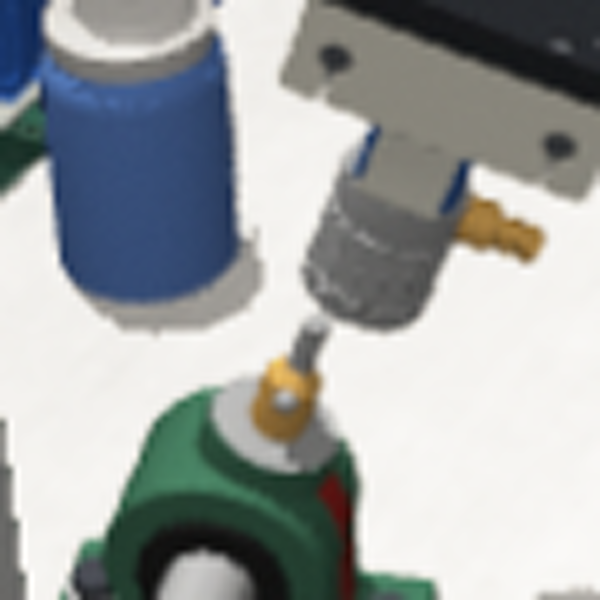

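View pics/pt.png

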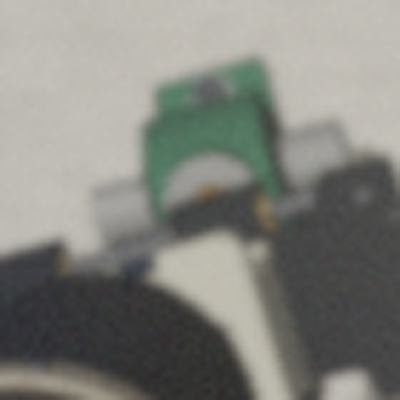

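Request:
{"name": "move_arm", "arguments": {"moves": [[-0.09,-0.1,-0.07,0.05,0.01,-0.04],[0.2,0,0,0,0,0],[0.2,0,0,0,0,0],[0,0,0,0,0,0],[0,0,0,0,0,0]]}}

```text
time: 7.75
ee_pos: [0.4218, 0.1296, 0.3502]
eef_rot: [-0.519, 0.629, -0.322, -0.481]
contact_force: [0.5, -0.4, -2.6]
gripper_width: 0.0297
```

```bash
cat >> h.py <<'E'
def circ(r,z,n=40):
    t=np.linspace(0,2*np.pi,n); return np.c_[r*np.cos(t),r*np.sin(t),0*t+z]
def overlay(d,ctr,r,s,name,mo=.229):
    im=crop(d,ctr,r,s); k=s/(2*r); o=np.array([int(ctr[0]-r),int(ctr[1]-r)])
    p,Rc=tool(); Mt=Rc.as_matrix()
    RC=R.from_matrix(np.c_[-Mt[:,1],Mt[:,2],-Mt[:,0]]) if (-Mt[0,1])>0 else R.from_matrix(np.c_[Mt[:,1],-Mt[:,2],-Mt[:,0]])
    OC=p+Rc.apply([mo,0,0])
    def dr(P,col): cv2.polylines(im,[((proj(d,P)-o+.5)*k-.5).round().astype(int)],False,col,1,cv2.LINE_AA)
    for rr,z in((.019,0),(.019,.044)): dr(RC.apply(circ(rr,z))+OC,(0,0,255))
    dr(RC.apply([[-.019,0,.036],[-.042,0,.036]])+OC,(0,0,255))
    for rr,z in((.0205,0),(.009,.024),(.0045,.042)): dr(RN.apply(circ(rr,z))+N,(255,0,255))
    dr(RN.apply([[0,0,0],[0,0,.042]])+N,(255,0,255))
    cv2.imwrite(name,im)
    print("coupler in nipple mm",(1e3*RN.inv().apply(OC-N)).round(1),"tilt/rot deg",np.degrees((RN.inv()*RC).as_rotvec()).round(2))
    return OC,RC
E
python3 - <<'E'
from h import *
S=bot.get_image("scene")
print("cam",-R.from_rotvec(S["rvec"]).inv().apply(S["tvec"]))
overlay(S,(264,250),30,600,"pics/o1.png")
print(bot.state()["contact_force"],bot.state()["time"])
E
```

```text
cam [0.17292977 0.68804269 0.60868506]
coupler in nipple mm [ 1.3 -2.9 44.3] tilt/rot deg [-0.06 -0.05 -0.33]
[-0.42458413 -0.12488297 -3.30736569] 7.8
```

View pics/o1.png

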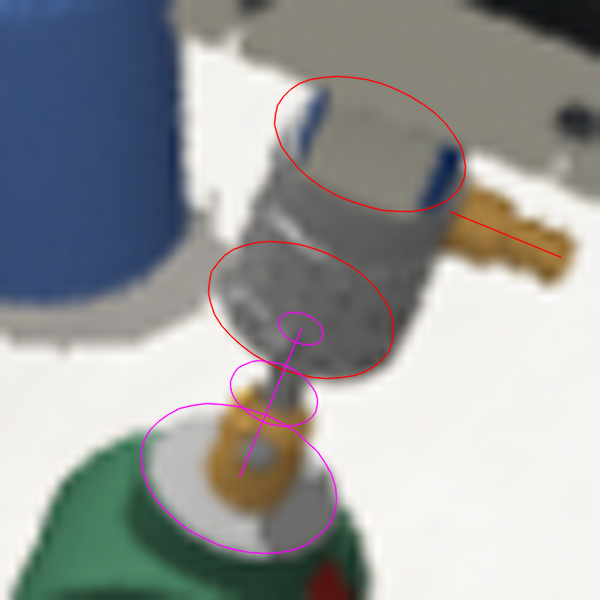

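Request:
{"name": "move_arm", "arguments": {"moves": [[0,0.02,0.05,0,0,0],[0,0,0,0,0,0],[0.12,0,0,0,0,0],[0.12,0,0,0,0,0],[0,0,0,0,0,0]]}}

```text
time: 8.43
ee_pos: [0.4246, 0.134, 0.3359]
eef_rot: [-0.519, 0.629, -0.322, -0.481]
contact_force: [0.4, -0.2, -2.5]
gripper_width: 0.0299
```

```bash
cat >> h.py <<'E'
def rel():
    """several readings, averaged, no camera use beyond one reading each"""
    s=bot.state();p,Rc=tool(s);OC=p+Rc.apply([.229,0,0]);Mt=Rc.as_matrix()
    RC=R.from_matrix(np.c_[-Mt[:,1],Mt[:,2],-Mt[:,0]])
    print("t",round(s["time"],2),"rel mm",(1e3*RN.inv().apply(OC-N)).round(1),"rot",np.degrees((RN.inv()*RC).as_rotvec()).round(2),
      "F nipple axes",RN.inv().apply(s["contact_force"]).round(1),"M",RN.inv().apply(s["ft_torque"]).round(2),"w",round(s["gripper_width"],4))
E
python3 - <<'E'
from h import *
rel()
S=bot.get_image("scene"); rel()
overlay(S,(260,255),25,600,"pics/o2.png")
E
```

```text
t 8.43 rel mm [ 0.5  0.8 29.5] rot [-0.   -0.12 -0.31] F nipple axes [-0.5 -0.3 -2.4] M [-0.04  1.45  0.  ] w 0.0299
t 8.47 rel mm [ 0.7  0.9 29.7] rot [ 0.01 -0.14 -0.31] F nipple axes [-0.5  0.3 -2.3] M [0.03 1.46 0.  ] w 0.0296
coupler in nipple mm [ 0.7  0.9 29.7] tilt/rot deg [ 0.01 -0.14 -0.31]
```

View pics/o2.png

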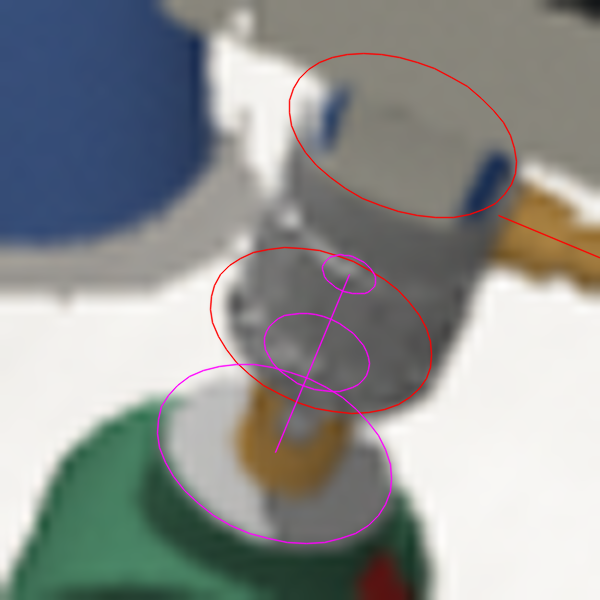

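Request:
{"name": "move_arm", "arguments": {"moves": [[0.06,0,-0.01,0,0,0],[0.06,0,0,0,0,0],[0.06,0,0,0,0,0],[0.03,0,0,0,0,0],[0,0,0,0,0,0]]}}

```text
time: 9.1
ee_pos: [0.4294, 0.1347, 0.3239]
eef_rot: [-0.52, 0.629, -0.321, -0.481]
contact_force: [-2.4, -0.2, 0.2]
gripper_width: 0.0297
```

```bash
python3 - <<'E'
from h import *
rel()
E
```

```text
t 9.1 rel mm [ 1.1  0.1 16.6] rot [-0.01 -0.17 -0.32] F nipple axes [-2.1  0.4  1. ] M [0.1  1.94 0.01] w 0.0297
```

Request:
{"name": "move_arm", "arguments": {"moves": [[0.03,0.015,0,0,0,0],[0.03,0,0,0,0,0],[0.03,0,0,0,0,0],[0,0,0,0,0,0],[0,0,0,0,0,0]]}}

```text
time: 9.72
ee_pos: [0.4303, 0.1346, 0.3215]
eef_rot: [-0.521, 0.63, -0.32, -0.479]
contact_force: [-1.4, 0.2, -1.9]
gripper_width: 0.03
```

```bash
python3 - <<'E'
from h import *
rel()
E
```

```text
t 9.72 rel mm [ 2.1 -0.1 14.1] rot [ 0.02 -0.42 -0.34] F nipple axes [-1.8  0.6 -1.4] M [0.13 1.73 0.  ] w 0.03
```

```bash
python3 - <<'E'
from h import *
for i in range(4):
    S=bot.get_image("scene"); rel()
overlay(S,(258,258),22,600,"pics/o3.png")
E
```

```text
t 9.78 rel mm [ 2.2 -0.1 14. ] rot [ 0.02 -0.43 -0.33] F nipple axes [-3.2  0.1 -0.1] M [0.09 1.98 0.01] w 0.0298
t 9.82 rel mm [ 2.2 -0.1 14. ] rot [ 0.01 -0.42 -0.33] F nipple axes [-2.3  0.1  1.6] M [0.06 2.01 0.04] w 0.0297
t 9.88 rel mm [ 2.2 -0.1 14. ] rot [ 0.01 -0.42 -0.33] F nipple axes [-3.8 -0.1  1.8] M [ 0.13  2.06 -0.02] w 0.0299
t 9.93 rel mm [ 2.2 -0.1 14. ] rot [ 0.   -0.41 -0.33] F nipple axes [-3.  -0.1  0.8] M [ 0.1   2.05 -0.03] w 0.03
coupler in nipple mm [ 2.2 -0.1 14. ] tilt/rot deg [ 0.   -0.41 -0.33]
```

View pics/o3.png

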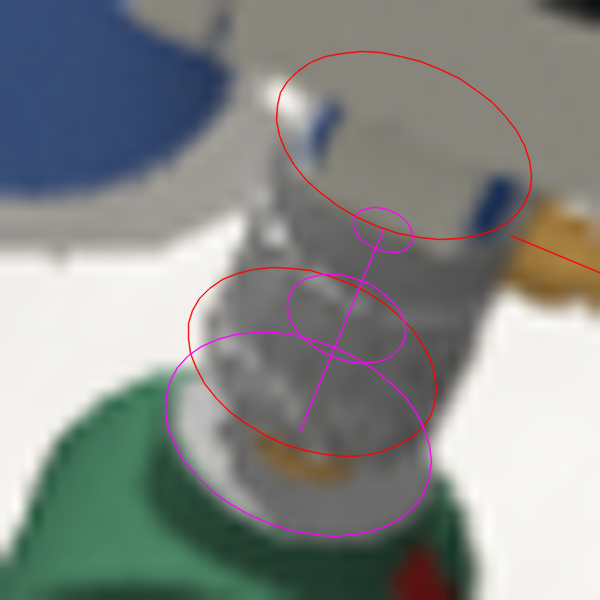

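Request:
{"name": "move_arm", "arguments": {"moves": [[0,0.03,0,0,0,0.04],[0.06,0.01,0,0,0,0],[0.08,0.01,0,0,0,0],[0.08,0.01,0,0,0,0],[0.1,0.01,0,0,0,0]], "force": 60}}

```text
time: 10.55
ee_pos: [0.4351, 0.137, 0.3078]
eef_rot: [-0.522, 0.63, -0.318, -0.479]
contact_force: [-49.8, -12.1, 79.2]
gripper_width: 0.0295
```

```bash
python3 - <<'E'
from h import *
rel()
E
```

```text
t 10.55 rel mm [ 3.1  1.3 -0.6] rot [ 0.12 -0.59 -0.29] F nipple axes [-21.    2.   91.9] M [ 1.1   9.15 -0.04] w 0.0295
```

Request:
{"name": "move_arm", "arguments": {"moves": [[0.03,0.01,0,0,0,0.02],[0.03,0.01,0,0,0,0.02],[0.03,0.01,0,0,0,0.02],[0.03,0,0,0,0,0],[0.03,0,0,0,0,0]]}}

```text
time: 11.18
ee_pos: [0.4353, 0.1364, 0.3079]
eef_rot: [-0.523, 0.629, -0.318, -0.479]
contact_force: [-39.1, -1.0, 38.3]
gripper_width: 0.0297
```

```bash
python3 - <<'E'
from h import *
rel()
for i in range(3): S=bot.get_image("scene"); rel()
overlay(S,(256,262),22,600,"pics/o4.png",.2285)
E
```

```text
t 11.18 rel mm [ 3.6  1.1 -0.5] rot [ 0.23 -0.71 -0.38] F nipple axes [-22.5   9.8  49. ] M [4.23 9.87 0.15] w 0.0297
t 11.22 rel mm [ 3.5  1.1 -0.5] rot [ 0.23 -0.71 -0.38] F nipple axes [-20.5   9.2  45.5] M [3.67 8.93 0.15] w 0.0296
t 11.28 rel mm [ 3.5  1.1 -0.5] rot [ 0.23 -0.71 -0.37] F nipple axes [-20.1   8.2  45.2] M [3.42 8.86 0.04] w 0.0293
t 11.32 rel mm [ 3.5  1.1 -0.5] rot [ 0.23 -0.7  -0.37] F nipple axes [-19.8   8.   44.7] M [3.36 8.93 0.06] w 0.0294
coupler in nipple mm [ 3.5  1.1 -0. ] tilt/rot deg [ 0.23 -0.7  -0.37]
```

View pics/o4.png

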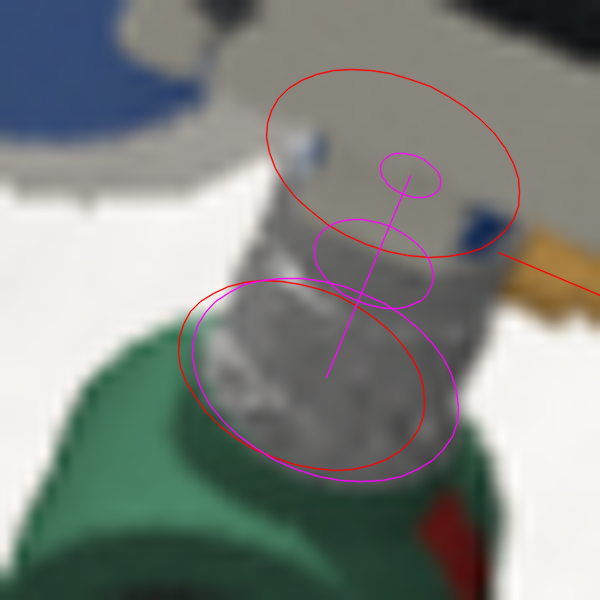

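Request:
{"name": "move_arm", "arguments": {"moves": [[0.01,0.03,-0.01,0,0,0],[0.01,0.03,-0.01,0,0,0],[0.01,0.03,0,0,0,0],[0.02,0.02,0,0,0,0],[0.02,0.02,0,0,0,0]]}}

```text
time: 11.95
ee_pos: [0.4322, 0.1354, 0.3074]
eef_rot: [-0.526, 0.631, -0.313, -0.477]
contact_force: [-0.5, -3.1, 7.0]
gripper_width: 0.0295
```

```bash
python3 - <<'E'
from h import *
rel()
E
```

```text
t 11.95 rel mm [3.1 1.7 0.2] rot [ 0.41 -1.39 -0.33] F nipple axes [ 1.1 -2.9  7. ] M [-1.5   0.6   0.03] w 0.0295
```

Request:
{"name": "move_arm", "arguments": {"moves": [[0.03,0.01,0,0,0,0.04],[0.03,0.01,0,0,0,0.04],[0.03,0.015,0,0,0,0.04],[0.03,0.015,0,0,0,0.02],[0.03,0.015,0,0,0,0]]}}

```text
time: 12.58
ee_pos: [0.4346, 0.1358, 0.3076]
eef_rot: [-0.524, 0.629, -0.316, -0.48]
contact_force: [-27.7, -2.2, 32.9]
gripper_width: 0.0299
```

```bash
python3 - <<'E'
from h import *
rel()
for i in range(3): S=bot.get_image("scene"); rel()
overlay(S,(256,262),22,600,"pics/o5.png",.2285)
E
```

```text
t 12.57 rel mm [ 3.3  1.6 -0.5] rot [ 0.46 -0.86 -0.37] F nipple axes [-14.3   5.5  40.2] M [1.9  7.05 0.16] w 0.0299
t 12.62 rel mm [ 3.2  1.6 -0.5] rot [ 0.46 -0.87 -0.36] F nipple axes [-11.9   4.   35.7] M [1.12 5.55 0.07] w 0.03
t 12.68 rel mm [ 3.2  1.7 -0.5] rot [ 0.47 -0.87 -0.36] F nipple axes [-10.7   2.5  34.2] M [0.79 5.38 0.01] w 0.0297
t 12.72 rel mm [ 3.2  1.6 -0.5] rot [ 0.46 -0.87 -0.35] F nipple axes [-11.8   1.6  34.9] M [0.83 5.38 0.07] w 0.0295
coupler in nipple mm [ 3.2  1.6 -0. ] tilt/rot deg [ 0.46 -0.87 -0.35]
```

```bash
python3 - <<'E'
from h import *
rel(); print(bot.job_done()); rel()
E
```

```text
t 12.72 rel mm [ 3.2  1.6 -0.5] rot [ 0.46 -0.87 -0.35] F nipple axes [-11.8   1.6  34.9] M [0.83 5.38 0.07] w 0.0295
the job is handed in; nothing more can be done
None
the job is handed in; nothing more can be done
```

I picked up the coupler by its blue grip, turned its inlet to the red-stripe side and pressed it down the tilted nipple. I handed the job in at 12.7 s, still gripping it and pushing it home. No verdict is reported.

**Last checks:**
- **Seating:** the tool pose puts the mouth about 0.5 mm past the shoulder, within calibration error. It held between -0.6 and -0.5 mm under about 35 to 92 N, so it is on a hard stop. The picture taken just before the final small adjustments showed no gap at the shoulder.
- **Angle and grip:** tilt was about 1° and the inlet turn error under 0.5°. The jaws held 29.5 mm at a 60 N grip setting, with a steady push of about 35 N along the axis.

**What disagreed or was not clean:**
- **Sideways offset:** the tool pose put the coupler about 3.2 mm off the nipple axis in x and 1.6 mm in y. The x value is close to the 3.5 mm limit. The picture, and the 2 mm clearance between lip and post, suggest it is really 2 mm or less. About 12 N of side force remained.
- **High push at the snap:** the push peaked near 94 N at the wrist when it bottomed out (limit 120 N), and I eased it right after.
- **Not measured:** catch and valve positions could not be read. I inferred them from the seated depth. I did not view a final picture after the last adjustments.

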